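# Plug in the sensor module, run the carriage home and bring the hold-down clamp down

### The arm

A 6-joint arm with a two-finger parallel gripper is mounted at the origin on the work surface. World frame = base frame: x ahead of the robot, y to its left, z up, the work surface at z = 0. Lengths are in m, angles in rad, forces in N, time in s.
With the tool pointing down it reaches from about 0.3 to 0.85 m from the base axis. Payload 4.2 kg.
Tool frame: the origin (TCP) lies on the centre line of the jaws, within the pads' length; the fingertips stand 17 mm ahead of it and the grasp point (between the pads) lies 2 mm behind it (bot.tips_ahead is the distance from the TCP to the fingertips, in m); z points along the fingers, y is the line along which they close (so a half turn about z gives the same grasp; the last joint's range is limited). The gripper opens to 91 mm and grips with 3 to 60 N. Pads are 32 mm wide; open, the fingers measure 118 mm over their backs; the gripper's body (76 mm by 178 mm) begins 60 mm behind the grasp point.
Start: joints at [1.314, 0.32, 1.565, -0, 1.257, -0.02], TCP at [0.135, 0.559, 0.231] pointing down, gripper open.
Joint ranges: [-3.11, 3.11], [-0.84, 2.01], [0.21, 2.61], [-1.34, 4.49], [0.05, 2.63], [-2.56, 2.56]. Speed limits (rad/s): [2.57, 2.57, 3.14, 3.14, 3.14, 3.14].

### API

Orientations are given as a unit quaternion [w, x, y, z].
In Python, from station import bot gives the robot as it stands.
- The arm moves only by the tool jog_arm, never from a script. Its argument "moves" is a list of rows, each an object of numbers: "x", "y", "z": the shift along the tool's x, y, z in cm; "wx", "wy", "wz": the turn, a rotation vector about the tool's x, y, z in rad; "hand": the opening, from -1 (shut) to 1 (fully open). A call has 1 to 12 rows; each row is the pose to reach, as a shift and turn from the pose commanded when the call began, along the tool's axes at that moment; what a row does not reach only later rows make up. A row lasts 1/10 s, in which the tool goes at most 50 mm and 8.59 degrees, less where a joint would pass 70% of its speed; a pose out of reach is approached as far as the arm can. A call with a gripper value outside its range is refused whole. The fingers move at their own pace and stop on an object; "newtons" is the grip in N (left out, the last holds). Time passes only in rows, so rows that repeat a pose let the fingers close. It gives the time, the measured TCP pose, the force, the opening and the grip force at its end, in the units of the state.
- bot.observe(): the state, without advancing time (a new reading comes with each control period).
- bot.get_image(name): name is "scene" or "top" or "wrist"; returns a dict with "color" (384x512x3 uint8, blue, green, red), "intrinsics" (3x3 intrinsics, pixels), "k1" (the pictures are not rectified: a ray, as slopes to the right and down, at radius r is drawn at 1 + k1 r^2 times it, then the intrinsics apply), "position" and "attitude" of the camera in the world; the wrist camera has in their place "hand_eye" (4x4, takes a point from camera to tool coordinates, whose origin is the TCP and whose axes are the flange's). Camera axes: x right, y up, looking along -z (the intrinsics and any distortion apply to the point x, -y, -z); pixel columns grow to the right and rows downward; lengths in m; the calibration is good to about 2 mm. A picture is of the moment at which its call begins: read the wrist's pose just before it. There is no depth.
- bot.close_job(): hands the job in; it is judged then, once.
The state is a dict: "clock": time; "joint_pos": joint angles; "dq": joint speeds; "joint_torque": joint torques, N m; "ee_pos": TCP position; "tcp_rot": TCP orientation; "ft_force": force on the tool from outside, world axes, zero at the start; "torque": the same for the moment, N m; "gripper_width": finger opening in m; "grasp_force": force on a finger pad.
Only numpy, scipy, OpenCV 4.12 (cv2) and the standard library are available. Lean on these libraries where they do the work, as an engineer would, in place of code of your own. Each camera call takes 0.05 s, during which the arm holds its last target. There are 200 camera calls.

### The job

Close up the test fixture for a run. Take the sensor module out of its storage block and plug it fully into the socket of the fixture's carriage while the carriage is still out and the clamp up; then push the carriage fully home against its stop, and last swing the clamp arm all the way down onto the module. Leave the weights, the screwdriver and the cup where they are.

Things in the scene. Friction and masses are not known exactly. Their poses are not given: they have to be found in the camera images.
- module: Loose sensor module, about 0.15 kg: aluminium block 40 (x) x 30 (y) x 40 mm high with two thin dark bands, on a black plug foot 24 (x) x 16 (y) x 18 mm long (lowest 4 mm slimmer by 3 mm). Origin: centre of the foot's underside, z up; the block spans z 18 to 58 mm. Starts in the storage block, foot in the pocket. Fits the socket either way round (half turn about z).
- holder: Storage block, black, fixed to the bench, 80 (x) x 64 (y) x 26 mm high, with one rectangular pocket in its top for the module's foot. Origin: centre of its underside. It lies to the left or to the right of the fixture.
- fixture: Fixture, fixed: grey base plate 20 mm thick (x -160 to +80, y -80 to +80 mm in its frame), two rails along x, dark end stop behind the carriage (x 45 to 67, up to z 55 mm), clevis post for the clamp at y 55 to 77 mm (x +-18, up to z 122 mm). Origin: on the bench, below the socket's place when the carriage is home. The carriage comes out to its -x.
- carriage (a joint): Travel of the carriage along the fixture's x in m: 0 = fully home against the end stop, grows as it is drawn out to the fixture's -x (at most 0.10). Aluminium block 90 (x) x 80 (y) mm, top 60 mm above the bench, spanning x from -47 to +43 mm about the socket; slides with about 2 N.
- socket (a point): Middle of the socket's mouth in the carriage's top face (60 mm above the bench), moving with the carriage; axes as the fixture. The socket is rectangular, 26 (x) x 18 (y) mm, 21 mm deep, 3 mm lead-in, thin black border; plugged fully in, the module's block rests on the carriage's top and its foot's underside is 18 mm below this point.
- push_plate (a point): Point on the front (-x) face of the carriage's upright dark push plate, 71 mm above the bench, 55 mm before the socket; moves with the carriage. Plate 60 mm wide (y), 8 mm thick, from 21 to 85 mm above the bench.
- clamp (a joint): Angle of the clamp arm in rad: 0 = fully down, lying level across the carriage with its rubber pad on the module's top; grows as it is raised (pi/2 = upright, at most 1.9). Stays where it is left (stiff hinge, about 0.12 N m).
- clamp_hinge (a point): Hinge axis of the clamp arm: fixed, 66 mm to the fixture's +y and 112 mm above the bench; the axis runs along the fixture's x. Axes as the fixture.
- clamp_grip (a point): Middle of the round black grip at the clamp arm's free end, 125 mm from the hinge. The grip is 18 mm thick and spans 103 to 148 mm from the hinge; the rest of the arm is a flat steel bar 16 wide, 10 mm thick. When down the arm points to the fixture's -y, 112 mm above the bench; the pad is 66 mm from the hinge.
- weights: Bystander: stepped steel calibration weight, 64 mm wide, 58 mm high. Origin: centre of its underside.
- screwdriver: Bystander: screwdriver, 200 mm long, lying along its x.
- cup: Bystander: open dark steel cup, 70 mm wide, 60 mm high. Origin: centre of its underside.
There are look-alikes about, which are no part of the job. Of the things that look like the module, the middle-sized one is meant.

How it is judged:
On the way, in this order (a step that is already met when the one before it is completed fails the run):
1. the module is plugged fully into the socket and let go, with the carriage still out by over 30 mm and the clamp still up (z of module in the frame of socket below -0.0155 m and horizontal distance between module and socket below 0.004 m and angle between module's own z axis and vertical below 0.06 rad and angle between the x axis of module and the x axis of socket, either way round below 0.1 rad and contact force between module and the fingers below 0.01 N and value of joint carriage above 0.03 m and value of joint clamp above 0.9 rad), for 0.2 s.
2. the carriage is fully home (within 3 mm), the module still plugged in, the clamp still up (z of module in the frame of socket below -0.0155 m and horizontal distance between module and socket below 0.004 m and angle between module's own z axis and vertical below 0.06 rad and angle between the x axis of module and the x axis of socket, either way round below 0.1 rad and value of joint carriage below 0.003 m and value of joint clamp above 0.5 rad), for 0.2 s.
3. the clamp arm is fully down on the module (z of module in the frame of socket below -0.0155 m and horizontal distance between module and socket below 0.004 m and angle between module's own z axis and vertical below 0.06 rad and angle between the x axis of module and the x axis of socket, either way round below 0.1 rad and value of joint carriage below 0.003 m and value of joint clamp below 0.04 rad), for 0.2 s.
At the end, for the whole second after the job is handed in: Module at rest, upright (0.06 rad), plugged at least 15.5 mm deep, within 4 mm of the socket's centre and 0.1 rad of its direction (either way round); carriage home within 3 mm; clamp arm down within 0.04 rad; weights, screwdriver and cup within 20 mm of their starts (all of step 3 and linear speed of module below 0.02 m/s and distance of each of weights, screwdriver, cup from where it was at the start of the episode below 0.02 m); the robot touches nothing.
It fails at once if a bystander (weights, screwdriver or cup) is moved by more than 20 mm (distance of any of weights, screwdriver, cup from where it was at the start of the episode above 0.02 m).
It also fails if it takes over 72 s, if anything falls off the work surface, if the arm or the gripper's body presses on something with over 40 N, if the wrist force passes 120 N, or if a joint passes its speed limit or range.

## Working session

There is one attempt and no reset: what is moved stays moved. The work goes in short steps, Python scripts to look and compute and a tool call to move; the robot and the scene stay as the last step left them, time stands still between calls to the robot, and variables do not carry over. Pictures are saved under pics/ and viewed, at most 10 in all, crops included, and the job is handed in when it is done.

Besides the shell and the picture viewer there is one more tool, called after "Emit:" by a JSON object that holds its "op" and its "data", one argument or row to a line. jog_arm: Moves the arm, as the interface text tells. Its arguments: {"type":"object","properties":{"moves":{"type":"array"},"newtons":{"type":"number"}},"required":["moves"]}

```bash
mkdir -p pics; ls; python3 - <<'E'
from station import bot
import cv2
s=bot.observe();print(s)
for n in("scene","top"):
    d=bot.get_image(n);cv2.imwrite(f"pics/{n}0.png",d["color"]);print(n,{k:v for k,v in d.items() if k!="color"})
E
```

```text
pics
{'clock': 0.0, 'joint_pos': array([ 1.31397170e+00,  3.20274525e-01,  1.56567417e+00, -1.32675718e-06,
        1.25739481e+00, -2.00126470e-02]), 'dq': array([-4.81248332e-04, -1.25242221e-03,  5.41003726e-05, -2.22042440e-04,
        4.90879631e-05, -4.74989467e-04]), 'joint_torque': array([ 1.98223388e-03, -4.12473428e+01, -2.31979609e+01,  7.28976564e-02,
        4.55199892e-02, -1.21119401e-04]), 'ee_pos': array([0.13478333, 0.5584894 , 0.23013213]), 'tcp_rot': array([-1.20163804e-04,  1.18129258e-01,  9.92997841e-01, -8.67139693e-04]), 'ft_force': array([ 0.35524595, -0.40493784,  1.03236675]), 'torque': array([ 0.06799165, -0.02416272, -0.00140416]), 'grasp_force': 0.0, 'gripper_width': 0.09116805058347001}
scene {'intrinsics': array([[399.17016134,   0.        , 255.51778129],
       [  0.        , 399.17016134, 192.94554803],
       [  0.        ,   0.        ,   1.        ]]), 'k1': 0.001946553873739377, 'position': array([ 1.18952716, -0.67248573,  0.77936222]), 'attitude': array([0.82657495, 0.42567796, 0.15885466, 0.33217064])}
top {'intrinsics': array([[426.57620437,   0.        , 254.75892908],
       [  0.        , 426.57620437, 187.59554142],
       [  0.        ,   0.        ,   1.        ]]), 'k1': -0.07723591307457957, 'position': array([0.39559684, 0.00763184, 1.26137672]), 'attitude': array([ 0.70952359,  0.05241986, -0.05722364, -0.70039552])}
```

View pics/scene0.png

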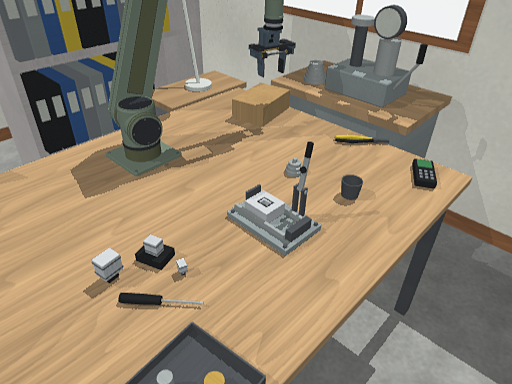

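View pics/top0.png

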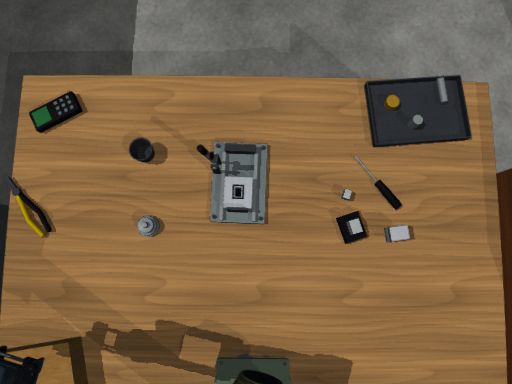

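Top view: three module look-alikes, at (398,233) large and lying loose, (355,227) middle-sized and sitting in the black block, and (347,194) small. The one in the storage block at (355,227) fits, because it is the middle size and starts in the holder. The fixture is at about (240,182), with the carriage drawn out towards the robot and the clamp hinge at left (+y). Next, an enlarged crop to confirm.

```bash
cat > h.py <<'E'
import numpy as np, cv2
from scipy.spatial.transform import Rotation as R
def rot(q): return R.from_quat(np.roll(q,-1)).as_matrix()
def cam(d,s=None):
    if "hand_eye" in d:
        T=np.eye(4);T[:3,:3]=rot(s["tcp_rot"]);T[:3,3]=s["ee_pos"];T=T@d["hand_eye"];return T[:3,3],T[:3,:3]
    return d["position"],rot(d["attitude"])
def pt(d,uv,z,s=None):
    "pixels -> world points on plane z"
    p,A=cam(d,s);uv=np.atleast_2d(np.float64(uv))
    n=cv2.undistortPoints(uv[:,None],d["intrinsics"],np.array([d["k1"],0,0,0]))[:,0]
    r=np.c_[n[:,0],-n[:,1],-np.ones(len(n))]@A.T
    return p+r*((z-p[2])/r[:,2])[:,None]
def proj(d,P,s=None):
    p,A=cam(d,s);q=(np.atleast_2d(P)-p)@A;n=np.c_[q[:,0],-q[:,1],-q[:,2]]
    return cv2.projectPoints(n,np.zeros(3),np.zeros(3),d["intrinsics"],np.array([d["k1"],0,0,0]))[0][:,0]
def crop(im,x,y,w,h,k,step=10):
    c=cv2.resize(im[y:y+h,x:x+w],None,fx=k,fy=k,interpolation=cv2.INTER_CUBIC)
    for u in range(-(-x//step)*step,x+w,step):
        cv2.line(c,((u-x)*k,0),((u-x)*k,6),(0,0,255),1);cv2.putText(c,str(u),((u-x)*k,16),0,.35,(0,0,255))
    for v in range(-(-y//step)*step,y+h,step):
        cv2.line(c,(0,(v-y)*k),(6,(v-y)*k),(0,0,255),1);cv2.putText(c,str(v),(8,(v-y)*k+4),0,.35,(0,0,255))
    return c
E
python3 - <<'E'
from h import *
from station import bot
d=bot.get_image("top")
a=crop(d["color"],190,130,100,100,6);b=crop(d["color"],328,182,33,100,6)
b=crop(d["color"],328,180,90,70,8)
a=crop(d["color"],195,132,84,100,6)
b=crop(d["color"],332,182,44,100,6)
cv2.imwrite("pics/c1.png",np.hstack([a,b]))
print(a.shape,b.shape)
print(d["hand_eye"] if "hand_eye" in d else "", bot.get_image("wrist")["hand_eye"])
E
```

```text
(600, 504, 3) (600, 264, 3)
 [[ 3.28687597e-04  9.68707319e-01  2.48205606e-01  6.99034155e-02]
 [ 9.99999936e-01 -2.82724952e-04 -2.20824366e-04 -5.86190188e-04]
 [-1.43740262e-04  2.48205662e-01 -9.68707349e-01 -1.54158820e-01]
 [ 0.00000000e+00  0.00000000e+00  0.00000000e+00  1.00000000e+00]]
```

View pics/c1.png

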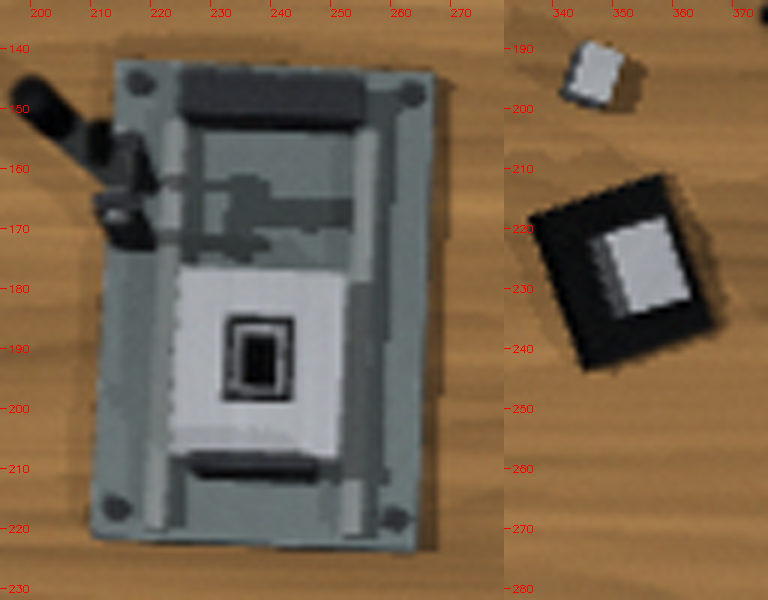

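The crop confirms it: the middle-sized block sits in the black holder, with its top at (349–363, 218–235). The socket is at (238,192). Base plate corners are at (214,142), (267,144.5), (264,224) and (210,222).

```bash
python3 - <<'E'
from h import *
from station import bot
d=bot.get_image("top")
def L(a,o,n):  # crop->pixel
    return [(o[0]+x/6,o[1]+y/6) for x,y in a]
np.set_printoptions(precision=4,suppress=True)
def box(P,nm):
    c=P.mean(0);e1=(P[1]-P[0]+P[2]-P[3])/2;e2=(P[3]-P[0]+P[2]-P[1])/2
    print(nm,c,"len",np.linalg.norm(e1),np.linalg.norm(e2),"ang e1,e2",np.arctan2(e1[1],e1[0]),np.arctan2(e2[1],e2[0]))
o=(332-84,182)
box(pt(d,L([(531,217),(662,176),(718,326),(587,370)],o,0),.026),"holder")
box(pt(d,L([(606,234),(667,215),(690,297),(626,317)],o,0),.066),"module top")
o=(195,132)
box(pt(d,L([(116,61),(434,75),(416,551),(92,540)],o,0),.02),"base")
box(pt(d,L([(180,267),(346,271),(337,458),(168,452)],o,0),.06),"carriage")
box(pt(d,L([(225,317),(294,317),(292,402),(222,399)],o,0),.06),"socket")
E
```

```text
holder [ 0.4759 -0.2841  0.026 ] len 0.06792495879827194 0.07759178302733244 ang e1,e2 -1.253542945296806 -2.8003675685965104
module top [ 0.4763 -0.2854  0.066 ] len 0.03129108423592232 0.03973030881432478 ang e1,e2 -1.2647460531963057 -2.9031918066905464
base [0.6044 0.0468 0.02  ] len 0.1581312049657617 0.23847732289067972 ang e1,e2 -1.5968203792973603 3.1163525041205205
carriage [0.5696 0.0482 0.06  ] len 0.07948623999036256 0.08925609614708138 ang e1,e2 -1.5873363668614158 3.1041015777345566
socket [0.571 0.048 0.06 ] len 0.03297402975497259 0.0400381025930132 ang e1,e2 -1.578952484464383 3.130276325576089
```

Emit:
{"op": "jog_arm", "data": {
  "moves": [
    {"x": -53, "y": -74, "z": 2, "wz": 2.57},
    {"x": -53, "y": -74, "z": 2, "wz": 2.57},
    {"x": -53, "y": -74, "z": 2, "wz": 2.57},
    {"x": -53, "y": -74, "z": 2, "wz": 2.57},
    {"x": -53, "y": -74, "z": 2, "wz": 2.57},
    {"x": -53, "y": -74, "z": 2, "wz": 2.57},
    {"x": -53, "y": -74, "z": 2, "wz": 2.57},
    {"x": -53, "y": -74, "z": 2, "wz": 2.57},
    {"x": -53, "y": -74, "z": 2, "wz": 2.57},
    {"x": -53, "y": -74, "z": 2, "wz": 2.57},
    {"x": -53, "y": -74, "z": 2, "wz": 2.57},
    {"x": -53, "y": -74, "z": 2, "wz": 2.57}
  ]
}}

```text
schema error: expected keys x, y, z, wx, wy, wz, hand
```

```bash
cat >> h.py <<'E'
def go(s,p,yaw):
    "tool-axis move (cm, rad) to world p, tool pointing down, tool y at angle yaw"
    A=rot(s["tcp_rot"]);B=np.array([[np.sin(yaw),np.cos(yaw),0],[-np.cos(yaw),np.sin(yaw),0],[0,0,-1]])
    B=np.c_[np.cross(B[:,1],B[:,2]),B[:,1],B[:,2]]
    return np.round(A.T@(np.array(p)-s["ee_pos"])*100,2),np.round(R.from_matrix(A.T@B).as_rotvec(),4)
E
python3 - <<'E'
from h import *
from station import bot
s=bot.observe();print(s["clock"],s["ee_pos"],s["joint_pos"],go(s,[.476,-.285,.2],-1.24))
E
```

```text
0.25 [0.13483852 0.55876167 0.230573  ] [ 1.31400694e+00  3.19951794e-01  1.56501636e+00 -1.60544964e-05
  1.25740564e+00 -1.99766716e-02] (array([-52.96, -74.02,   3.12]), array([-3.000e-04,  1.000e-03,  2.574e+00]))
```

Emit:
{"op": "jog_arm", "data": {
  "moves": [
    {"x": -53, "y": -74, "z": 3, "wx": 0, "wy": 0, "wz": 2.57, "hand": 1},
    {"x": -53, "y": -74, "z": 3, "wx": 0, "wy": 0, "wz": 2.57, "hand": 1},
    {"x": -53, "y": -74, "z": 3, "wx": 0, "wy": 0, "wz": 2.57, "hand": 1},
    {"x": -53, "y": -74, "z": 3, "wx": 0, "wy": 0, "wz": 2.57, "hand": 1},
    {"x": -53, "y": -74, "z": 3, "wx": 0, "wy": 0, "wz": 2.57, "hand": 1},
    {"x": -53, "y": -74, "z": 3, "wx": 0, "wy": 0, "wz": 2.57, "hand": 1},
    {"x": -53, "y": -74, "z": 3, "wx": 0, "wy": 0, "wz": 2.57, "hand": 1},
    {"x": -53, "y": -74, "z": 3, "wx": 0, "wy": 0, "wz": 2.57, "hand": 1},
    {"x": -53, "y": -74, "z": 3, "wx": 0, "wy": 0, "wz": 2.57, "hand": 1},
    {"x": -53, "y": -74, "z": 3, "wx": 0, "wy": 0, "wz": 2.57, "hand": 1},
    {"x": -53, "y": -74, "z": 3, "wx": 0, "wy": 0, "wz": 2.57, "hand": 1},
    {"x": -53, "y": -74, "z": 3, "wx": 0, "wy": 0, "wz": 2.57, "hand": 1}
  ]
}}

```text
clock: 1.45
ee_pos: [0.3603, 0.0011, 0.2115]
tcp_rot: [0.0, 0.853, 0.522, 0.001]
ft_force: [1.1, 1.8, 0.9]
gripper_width: 0.0911
grasp_force: 0.0
```

```bash
python3 - <<'E'
from h import *
from station import bot
s=bot.observe();print(s["clock"],s["ee_pos"],s["joint_pos"],go(s,[.476,-.285,.2],-1.24))
E
```

```text
1.45 [0.36026237 0.00106953 0.2114679 ] [-2.93105996e-02 -1.02943167e-02  2.02524927e+00  4.41885999e-04
  1.12520295e+00  4.43148001e-01] (array([-20.2 ,  23.33,   1.15]), array([ 7.000e-04, -1.400e-03,  7.674e-01]))
```

Emit:
{"op": "jog_arm", "data": {
  "moves": [
    {"x": -20.2, "y": 23.3, "z": 1, "wx": 0, "wy": 0, "wz": 0.767, "hand": 1},
    {"x": -20.2, "y": 23.3, "z": 1, "wx": 0, "wy": 0, "wz": 0.767, "hand": 1},
    {"x": -20.2, "y": 23.3, "z": 1, "wx": 0, "wy": 0, "wz": 0.767, "hand": 1},
    {"x": -20.2, "y": 23.3, "z": 1, "wx": 0, "wy": 0, "wz": 0.767, "hand": 1},
    {"x": -20.2, "y": 23.3, "z": 1, "wx": 0, "wy": 0, "wz": 0.767, "hand": 1},
    {"x": -20.2, "y": 23.3, "z": 1, "wx": 0, "wy": 0, "wz": 0.767, "hand": 1},
    {"x": -20.2, "y": 23.3, "z": 1, "wx": 0, "wy": 0, "wz": 0.767, "hand": 1},
    {"x": -20.2, "y": 23.3, "z": 1, "wx": 0, "wy": 0, "wz": 0.767, "hand": 1},
    {"x": -20.2, "y": 23.3, "z": 1, "wx": 0, "wy": 0, "wz": 0.767, "hand": 1},
    {"x": -20.2, "y": 23.3, "z": 1, "wx": 0, "wy": 0, "wz": 0.767, "hand": 1}
  ]
}}

```text
clock: 2.45
ee_pos: [0.4767, -0.2804, 0.2014]
tcp_rot: [-0.0, 0.986, 0.169, -0.0]
ft_force: [1.0, 0.4, -1.1]
gripper_width: 0.0911
grasp_force: 0.0
```

```bash
python3 - <<'E'
from h import *
from station import bot
s=bot.observe();print(s["clock"],s["ee_pos"],s["joint_pos"],go(s,[.476,-.285,.2],-1.24))
d=bot.get_image("wrist");cv2.imwrite("pics/w1.png",crop(d["color"],100,20,400,300,2,20))
E
```

```text
2.45 [ 0.47674834 -0.28035923  0.20136817] [-5.52618407e-01  3.06199895e-01  1.66177886e+00  4.25378318e-04
  1.17433551e+00  6.78708871e-01] (array([-0.23,  0.41,  0.14]), array([-0.0008,  0.0002,  0.0085]))
```

View pics/w1.png

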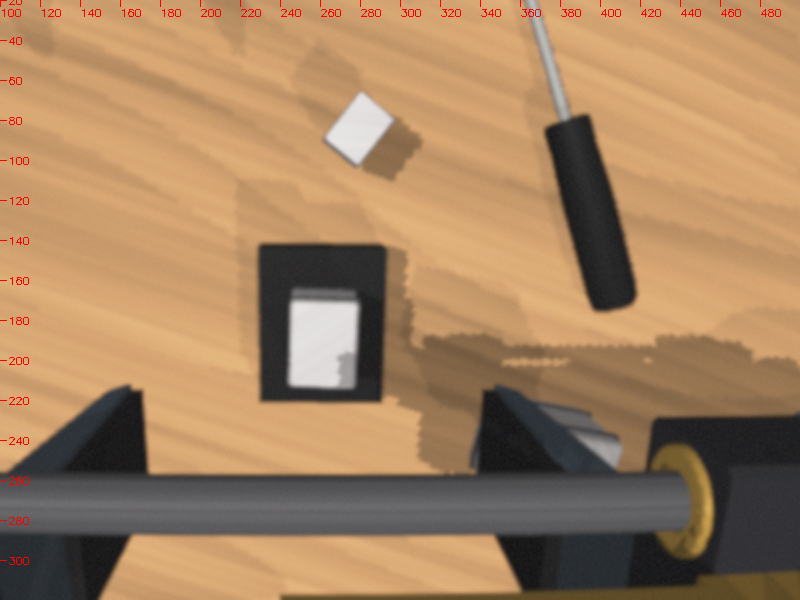

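Wrist view: the module top spans pixels (244–280, 170–214), inside the holder at (230–292, 142–220). It is well aligned with the jaws. The big look-alike is just to the right, clear of the finger.

```bash
python3 - <<'E'
from h import *
from station import bot
np.set_printoptions(precision=4,suppress=True)
s=bot.observe();d=bot.get_image("wrist")
def box(q,z,nm):
    P=pt(d,[(100+x/2,20+y/2) for x,y in q],z,s)
    c=P.mean(0);e1=(P[1]-P[0]+P[2]-P[3])/2;e2=(P[3]-P[0]+P[2]-P[1])/2
    print(nm,c,np.linalg.norm(e1),np.linalg.norm(e2),"ang",np.arctan2(e1[1],e1[0]),np.arctan2(e2[1],e2[0]));return c
box([(259,244),(385,244),(382,401),(261,401)],.026,"holder")
c=box([(291,300),(359,300),(355,388),(288,386)],.066,"module")
t=pt(d,[(545,260)],.05,s);print("bigmod",t)
print(s["clock"],s["ee_pos"],go(s,[c[0],c[1],.048],-1.24))
E
```

```text
holder [ 0.4782 -0.2856  0.026 ] 0.06240044531072588 0.08102328163495436 ang -1.230740096078714 -2.801369376164716
module [ 0.4778 -0.2858  0.066 ] 0.030163516629299187 0.040013493583536265 ang -1.2465305504332147 -2.8365681098437556
bigmod [[ 0.5062 -0.6053  0.05  ]]
2.5 [ 0.4769 -0.2804  0.2015] (array([-0.09,  0.55, 15.35]), array([-0.0004, -0.0001,  0.0086]))
```

Emit:
{"op": "jog_arm", "data": {
  "moves": [
    {"x": -0.1, "y": 0.55, "z": 5, "wx": 0, "wy": 0, "wz": 0.008, "hand": 0.6},
    {"x": -0.1, "y": 0.55, "z": 9.5, "wx": 0, "wy": 0, "wz": 0.008, "hand": 0.6},
    {"x": -0.1, "y": 0.55, "z": 9.5, "wx": 0, "wy": 0, "wz": 0.008, "hand": 0.6},
    {"x": -0.1, "y": 0.55, "z": 9.5, "wx": 0, "wy": 0, "wz": 0.008, "hand": 0.6},
    {"x": -0.1, "y": 0.55, "z": 9.5, "wx": 0, "wy": 0, "wz": 0.008, "hand": 0.6}
  ]
}}

```text
clock: 3.05
ee_pos: [0.4799, -0.2881, 0.1088]
tcp_rot: [0.002, 0.986, 0.164, 0.002]
ft_force: [-0.6, -0.2, 1.0]
gripper_width: 0.0734
grasp_force: 0.0
```

```bash
python3 - <<'E'
from h import *
from station import bot
s=bot.observe();print(s["clock"],s["ee_pos"],s["dq"],go(s,[.478,-.2857,.048],-1.238))
E
```

```text
3.05 [ 0.47985643 -0.28813731  0.10878339] [-0.00309888 -0.00834235 -0.00580556 -0.00071314 -0.00435483 -0.00120267] (array([-0.12, -0.31,  6.08]), array([ 0.0037, -0.0031, -0.0024]))
```

Emit:
{"op": "jog_arm", "data": {
  "moves": [
    {"x": -0.1, "y": -0.3, "z": 3, "wx": 0.003, "wy": -0.003, "wz": -0.002, "hand": 0.6},
    {"x": -0.1, "y": -0.3, "z": 6.1, "wx": 0.003, "wy": -0.003, "wz": -0.002, "hand": 0.6},
    {"x": -0.1, "y": -0.3, "z": 6.1, "wx": 0.003, "wy": -0.003, "wz": -0.002, "hand": 0.6},
    {"x": -0.1, "y": -0.3, "z": 6.1, "wx": 0.003, "wy": -0.003, "wz": -0.002, "hand": 0.6},
    {"x": -0.1, "y": -0.3, "z": 6.1, "wx": 0.003, "wy": -0.003, "wz": -0.002, "hand": 0.6},
    {"x": -0.1, "y": -0.3, "z": 6.1, "wx": 0.003, "wy": -0.003, "wz": -0.002, "hand": 0.6}
  ]
}}

```text
clock: 3.65
ee_pos: [0.4776, -0.2858, 0.0472]
tcp_rot: [0.0, 0.986, 0.165, -0.0]
ft_force: [0.1, -0.1, 0.1]
gripper_width: 0.0728
grasp_force: 0.0
```

```bash
python3 - <<'E'
from h import *
from station import bot
s=bot.observe();print(s["clock"],s["ee_pos"],s["dq"],go(s,[.478,-.2857,.048],-1.238))
E
```

```text
3.65 [ 0.47755115 -0.28577756  0.04715024] [-0.00100314  0.00585236  0.01244504 -0.00130352 -0.00189355 -0.00041174] (array([ 0.04,  0.01, -0.08]), array([ 0.    ,  0.0005, -0.001 ]))
```

Well placed. Grip, then lift.

Emit:
{"op": "jog_arm", "data": {
  "moves": [
    {"x": 0, "y": 0, "z": 0, "wx": 0, "wy": 0, "wz": 0, "hand": -1},
    {"x": 0, "y": 0, "z": 0, "wx": 0, "wy": 0, "wz": 0, "hand": -1},
    {"x": 0, "y": 0, "z": 0, "wx": 0, "wy": 0, "wz": 0, "hand": -1},
    {"x": 0, "y": 0, "z": 0, "wx": 0, "wy": 0, "wz": 0, "hand": -1},
    {"x": 0, "y": 0, "z": 0, "wx": 0, "wy": 0, "wz": 0, "hand": -1},
    {"x": 0, "y": 0, "z": 0, "wx": 0, "wy": 0, "wz": 0, "hand": -1},
    {"x": 0, "y": 0, "z": 0, "wx": 0, "wy": 0, "wz": 0, "hand": -1},
    {"x": 0, "y": 0, "z": 0, "wx": 0, "wy": 0, "wz": 0, "hand": -1}
  ],
  "newtons": 25
}}

```text
clock: 4.45
ee_pos: [0.4763, -0.2851, 0.0451]
tcp_rot: [-0.001, 0.986, 0.165, -0.002]
ft_force: [0.5, -0.7, -0.5]
gripper_width: 0.03
grasp_force: 25.0
```

Emit:
{"op": "jog_arm", "data": {
  "moves": [
    {"x": 0, "y": 0, "z": -1.5, "wx": 0, "wy": 0, "wz": 0, "hand": -1},
    {"x": 0, "y": 0, "z": -3, "wx": 0, "wy": 0, "wz": 0, "hand": -1},
    {"x": 0, "y": 0, "z": -6, "wx": 0, "wy": 0, "wz": 0, "hand": -1},
    {"x": 0, "y": 0, "z": -10, "wx": 0, "wy": 0, "wz": 0, "hand": -1},
    {"x": 0, "y": 0, "z": -12, "wx": 0, "wy": 0, "wz": 0, "hand": -1},
    {"x": 0, "y": 0, "z": -12, "wx": 0, "wy": 0, "wz": 0, "hand": -1},
    {"x": 0, "y": 0, "z": -12, "wx": 0, "wy": 0, "wz": 0, "hand": -1}
  ]
}}

```text
clock: 5.15
ee_pos: [0.4762, -0.2848, 0.1643]
tcp_rot: [-0.002, 0.986, 0.165, -0.002]
ft_force: [1.0, -0.8, -2.6]
gripper_width: 0.03
grasp_force: 25.0
```

```bash
python3 - <<'E'
from h import *
from station import bot
s=bot.observe();print(s["clock"],s["ee_pos"],go(s,[.571,.048,.17],-1.596),go(s,[.45,.02,.18],-1.596))
E
```

```text
5.15 [ 0.47616666 -0.28484063  0.16428308] (array([ 19.81, -28.38,  -0.53]), array([-0.0035,  0.0045,  0.357 ])) (array([  7.45, -29.68,  -1.48]), array([-0.0035,  0.0045,  0.357 ]))
```

```bash
python3 - <<'E'
from h import *
from station import bot
s=bot.observe();print(go(s,[.52,.047,.19],-1.596))
E
```

```text
(array([ 14.95, -29.96,  -2.5 ]), array([-0.0035,  0.0045,  0.357 ]))
```

Emit:
{"op": "jog_arm", "data": {
  "moves": [
    {"x": 15, "y": -30, "z": -2.5, "wx": -0.003, "wy": 0.004, "wz": 0.357, "hand": -1},
    {"x": 15, "y": -30, "z": -2.5, "wx": -0.003, "wy": 0.004, "wz": 0.357, "hand": -1},
    {"x": 15, "y": -30, "z": -2.5, "wx": -0.003, "wy": 0.004, "wz": 0.357, "hand": -1},
    {"x": 15, "y": -30, "z": -2.5, "wx": -0.003, "wy": 0.004, "wz": 0.357, "hand": -1},
    {"x": 15, "y": -30, "z": -2.5, "wx": -0.003, "wy": 0.004, "wz": 0.357, "hand": -1},
    {"x": 15, "y": -30, "z": -2.5, "wx": -0.003, "wy": 0.004, "wz": 0.357, "hand": -1},
    {"x": 15, "y": -30, "z": -2.5, "wx": -0.003, "wy": 0.004, "wz": 0.357, "hand": -1},
    {"x": 15, "y": -30, "z": -2.5, "wx": -0.003, "wy": 0.004, "wz": 0.357, "hand": -1},
    {"x": 15, "y": -30, "z": -2.5, "wx": -0.003, "wy": 0.004, "wz": 0.357, "hand": -1},
    {"x": 15, "y": -30, "z": -2.5, "wx": -0.003, "wy": 0.004, "wz": 0.357, "hand": -1},
    {"x": 15, "y": -30, "z": -2.5, "wx": -0.003, "wy": 0.004, "wz": 0.357, "hand": -1},
    {"x": 15, "y": -30, "z": -2.5, "wx": -0.003, "wy": 0.004, "wz": 0.357, "hand": -1}
  ]
}}

```text
clock: 6.35
ee_pos: [0.5207, 0.046, 0.1903]
tcp_rot: [0.0, 1.0, -0.014, -0.0]
ft_force: [0.2, -0.9, -2.5]
gripper_width: 0.0301
grasp_force: 25.0
```

```bash
python3 - <<'E'
from h import *
from station import bot
s=bot.observe();print(s["clock"],s["ee_pos"],s["joint_pos"],go(s,[.52,.047,.19],-1.596))
d=bot.get_image("wrist");cv2.imwrite("pics/w2full.png",d["color"])
np.save("w2.npy",[s],allow_pickle=True)
cv2.imwrite("pics/w2.png",crop(d["color"],160,60,200,150,4,10))
E
```

```text
6.35 [0.52072216 0.04599731 0.19025829] [ 6.64270378e-02  2.68520075e-01  1.74652585e+00 -5.86349986e-04
  1.12677661e+00  1.66469951e+00] (array([-0.07, -0.1 ,  0.03]), array([ 0.0005,  0.0002, -0.002 ]))
```

View pics/w2.png

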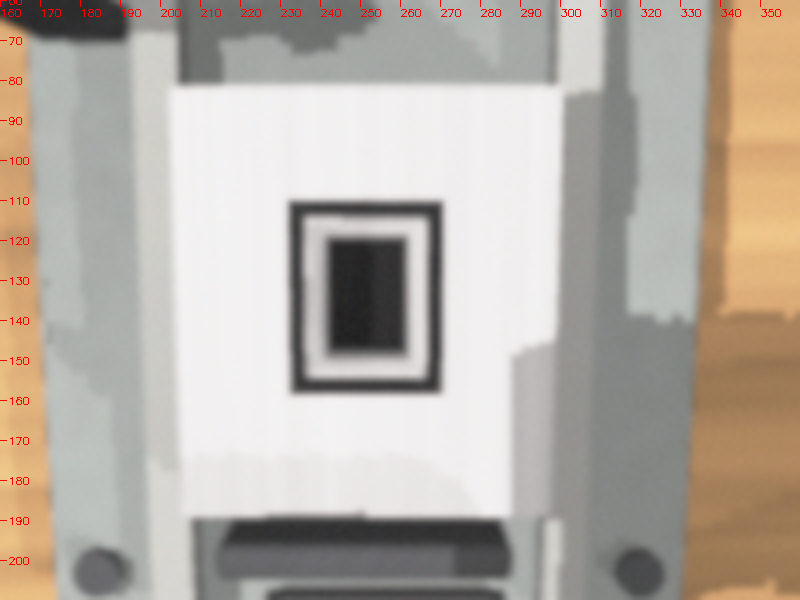

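The socket border's outer corners are at px (232.5,110.5), (270.7,110.5), (270.3,158.3) and (232.8,158.3). The held module's edge enters at the bottom, around row 207.

```bash
python3 - <<'E'
from h import *
from station import bot
np.set_printoptions(precision=4,suppress=True)
s=np.load("w2.npy",allow_pickle=True)[0];d=bot.get_image("wrist")
def box(q,z,nm,o,k):
    P=pt(d,[(o[0]+x/k,o[1]+y/k) for x,y in q],z,s)
    c=P.mean(0);e1=(P[1]-P[0]+P[2]-P[3])/2;e2=(P[3]-P[0]+P[2]-P[1])/2
    print(nm,c,np.linalg.norm(e1),np.linalg.norm(e2),"ang",np.arctan2(e1[1],e1[0]),np.arctan2(e2[1],e2[0]));return c
box([(290,202),(443,202),(441,393),(291,393)],.06,"socket",(160,60),4)
box([(168,85),(562,85),(550,517),(182,517)],.06,"carriage",(160,60),4)
# predicted foot underside in tool frame: 37 mm ahead of TCP
A=rot(s["tcp_rot"])
for hz,(a,b) in {.037:(10.5,6.5),.033:(12,8),.019:(20,15)}.items():
    P=[s["ee_pos"]+A@np.array([x*a/1e3,y*b/1e3,hz]) for x,y in [(1,-1),(1,1),(-1,1),(-1,-1)]]
    print(hz,proj(d,P,s).round(1).tolist())
cv2.imwrite("pics/w2b.png",crop(cv2.convertScaleAbs(d["color"],alpha=1.8,beta=20),180,190,160,120,5,10))
E
```

```text
socket [0.5711 0.0477 0.06  ] 0.03192820775980745 0.03991784117352706 ang -1.5981579491637359 3.1092463102031234
carriage [0.5693 0.048  0.06  ] 0.08061535219842111 0.09078775329892977 ang -1.5981921182411338 3.114115620560773
0.037 [[244.2, 212.6], [265.9, 212.7], [265.6, 245.2], [244.5, 245.2]]
0.033 [[241.4, 212.2], [268.7, 212.2], [268.2, 250.1], [241.8, 250.1]]
0.019 [[227.2, 205.7], [282.7, 205.7], [281.2, 272.8], [228.8, 272.8]]
```

View pics/w2b.png

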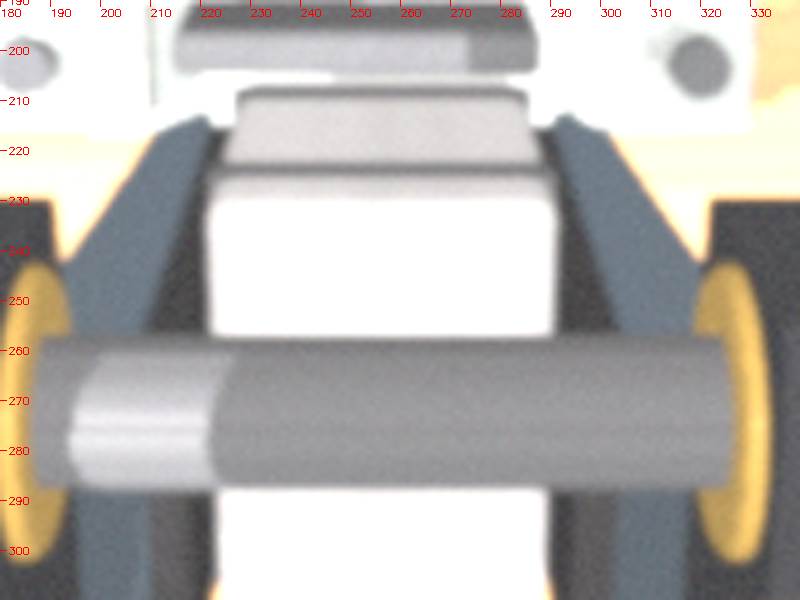

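```bash
python3 - <<'E'
from h import *
from station import bot
np.set_printoptions(precision=2,suppress=True)
s=np.load("w2.npy",allow_pickle=True)[0];d=bot.get_image("wrist");A=rot(s["tcp_rot"])
for hz in(.019,.017,-.020,-.021):
  for x in(.0185,.020):
    P=[s["ee_pos"]+A@np.array([x,y,hz]) for y in(-.015,.015)]
    print(hz,x,proj(d,P,s).ravel())
g=cv2.cvtColor(d["color"],cv2.COLOR_BGR2GRAY)
print(g[198:236,255].tolist())
print(g[240,212:228].tolist(),g[240,284:298].tolist())
E
```

```text
0.019 0.0185 [227.22 208.32 282.67 208.34]
0.019 0.02 [227.16 205.66 282.73 205.68]
0.017 0.0185 [226.91 209.38 282.96 209.4 ]
0.017 0.02 [226.85 206.69 283.02 206.71]
-0.02 0.0185 [219.65 234.08 289.68 234.11]
-0.02 0.02 [219.55 230.78 289.78 230.82]
-0.021 0.0185 [219.41 234.92 289.91 234.95]
-0.021 0.02 [219.3  231.6  290.01 231.63]
[102, 105, 105, 104, 103, 104, 107, 115, 107, 83, 71, 83, 103, 110, 111, 111, 111, 111, 112, 110, 111, 111, 109, 103, 86, 67, 68, 88, 102, 110, 113, 118, 129, 141, 146, 152, 154, 153]
[51, 49, 40, 34, 31, 31, 30, 34, 51, 83, 118, 139, 149, 153, 155, 156] [157, 157, 152, 153, 144, 133, 111, 79, 46, 32, 30, 31, 30, 36]
```

```bash
python3 - <<'E'
from h import *
from station import bot
s=bot.observe();print(s["ee_pos"],go(s,[.5707,.048,.105],-1.597))
E
```

```text
[0.52093071 0.046481   0.19062072] (array([ 4.97, -0.29,  8.56]), array([ 0.0004, -0.0006, -0.0003]))
```

Emit:
{"op": "jog_arm", "data": {
  "moves": [
    {"x": 3, "y": -0.2, "z": 0, "wx": 0, "wy": 0, "wz": 0, "hand": -1},
    {"x": 5, "y": -0.25, "z": 2, "wx": 0, "wy": 0, "wz": 0, "hand": -1},
    {"x": 5, "y": -0.25, "z": 5, "wx": 0, "wy": 0, "wz": 0, "hand": -1},
    {"x": 5, "y": -0.25, "z": 8, "wx": 0, "wy": 0, "wz": 0, "hand": -1},
    {"x": 5, "y": -0.25, "z": 8.5, "wx": 0, "wy": 0, "wz": 0, "hand": -1},
    {"x": 5, "y": -0.25, "z": 8.5, "wx": 0, "wy": 0, "wz": 0, "hand": -1},
    {"x": 5, "y": -0.25, "z": 8.5, "wx": 0, "wy": 0, "wz": 0, "hand": -1},
    {"x": 5, "y": -0.25, "z": 8.5, "wx": 0, "wy": 0, "wz": 0, "hand": -1}
  ]
}}

```text
clock: 7.3
ee_pos: [0.5722, 0.0484, 0.1075]
tcp_rot: [0.0, 1.0, -0.013, 0.002]
ft_force: [-0.0, 0.6, -2.0]
gripper_width: 0.0301
grasp_force: 25.0
```

```bash
python3 - <<'E'
from h import *
from station import bot
for i in range(3):
    s=bot.observe();print(s["ee_pos"],s["ft_force"],go(s,[.5707,.048,.079],-1.597));bot.get_image("wrist")
d=bot.get_image("scene");p=proj(d,[[.571,.048,.08]])[0].astype(int)
cv2.imwrite("pics/s2.png",crop(d["color"],p[0]-50,p[1]-40,100,75,8,10))
E
```

```text
[0.5722355  0.04844127 0.10752748] [-0.01321906  0.60795094 -2.01540976] (array([-0.16,  0.05,  2.85]), array([ 0.0001, -0.0043,  0.001 ]))
[0.57204632 0.04846462 0.10736147] [ 0.38914366 -0.63482181 -1.44706639] (array([-0.14,  0.05,  2.84]), array([ 0.    , -0.0039,  0.0009]))
[0.57184758 0.04844543 0.10712868] [ 0.02630225  0.42101601 -1.46853564] (array([-0.12,  0.05,  2.81]), array([ 0.0001, -0.0034,  0.0009]))
```

View pics/s2.png

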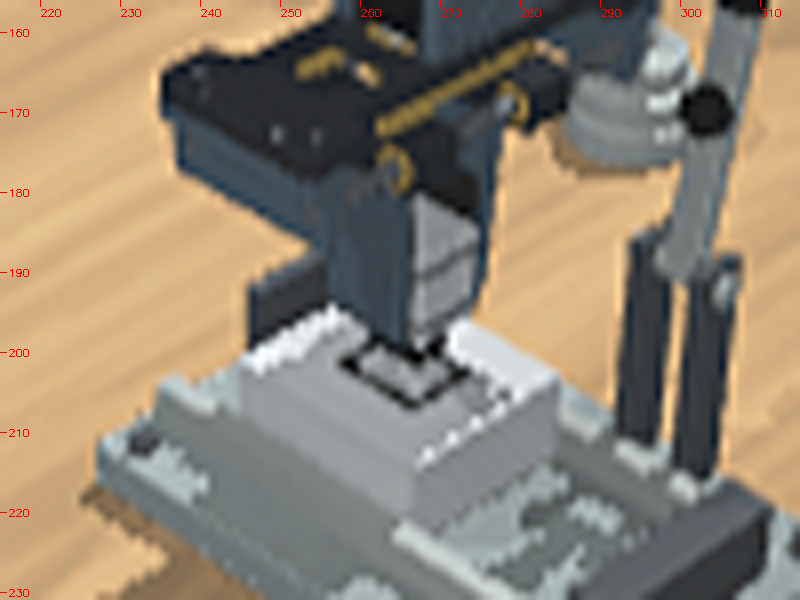

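The module hangs upright over the socket, its foot at about (268,199) above the black border, and the clamp arm is well clear. Now correcting by 1 mm and lowering.

Emit:
{"op": "jog_arm", "data": {
  "moves": [
    {"x": -0.08, "y": 0.03, "z": 0.3, "wx": 0, "wy": -0.002, "wz": 0, "hand": -1},
    {"x": -0.08, "y": 0.03, "z": 0.5, "wx": 0, "wy": -0.002, "wz": 0, "hand": -1},
    {"x": -0.08, "y": 0.03, "z": 0.7, "wx": 0, "wy": -0.002, "wz": 0, "hand": -1},
    {"x": -0.08, "y": 0.03, "z": 0.9, "wx": 0, "wy": -0.002, "wz": 0, "hand": -1},
    {"x": -0.08, "y": 0.03, "z": 1.1, "wx": 0, "wy": -0.002, "wz": 0, "hand": -1},
    {"x": -0.08, "y": 0.03, "z": 1.3, "wx": 0, "wy": -0.002, "wz": 0, "hand": -1},
    {"x": -0.08, "y": 0.03, "z": 1.5, "wx": 0, "wy": -0.002, "wz": 0, "hand": -1},
    {"x": -0.08, "y": 0.03, "z": 1.5, "wx": 0, "wy": -0.002, "wz": 0, "hand": -1}
  ]
}}

```text
clock: 8.3
ee_pos: [0.5701, 0.0481, 0.0903]
tcp_rot: [0.0, 1.0, -0.013, -0.001]
ft_force: [-0.2, 0.3, -2.3]
gripper_width: 0.0299
grasp_force: 25.0
```

```bash
python3 - <<'E'
from h import *
from station import bot
s=bot.observe();print(s["ee_pos"],s["ft_force"],s["torque"],go(s,[.5707,.048,.079],-1.597))
E
```

```text
[0.57006317 0.04813849 0.09030671] [-0.19463573  0.33939872 -2.33920037] [-0.09793273  0.14932838  0.02176245] (array([0.07, 0.01, 1.13]), array([0.0004, 0.002 , 0.001 ]))
```

Emit:
{"op": "jog_arm", "data": {
  "moves": [
    {"x": 0.04, "y": 0, "z": 0.2, "wx": 0, "wy": 0, "wz": 0, "hand": -1},
    {"x": 0.04, "y": 0, "z": 0.4, "wx": 0, "wy": 0, "wz": 0, "hand": -1},
    {"x": 0.04, "y": 0, "z": 0.6, "wx": 0, "wy": 0, "wz": 0, "hand": -1},
    {"x": 0.04, "y": 0, "z": 0.8, "wx": 0, "wy": 0, "wz": 0, "hand": -1},
    {"x": 0.04, "y": 0, "z": 1.0, "wx": 0, "wy": 0, "wz": 0, "hand": -1},
    {"x": 0.04, "y": 0, "z": 1.15, "wx": 0, "wy": 0, "wz": 0, "hand": -1},
    {"x": 0.04, "y": 0, "z": 1.2, "wx": 0, "wy": 0, "wz": 0, "hand": -1},
    {"x": 0.04, "y": 0, "z": 1.2, "wx": 0, "wy": 0, "wz": 0, "hand": -1}
  ]
}}

```text
clock: 9.1
ee_pos: [0.5707, 0.0481, 0.079]
tcp_rot: [0.0, 1.0, -0.013, -0.001]
ft_force: [-0.8, 0.2, 2.6]
gripper_width: 0.0297
grasp_force: 25.0
```

```bash
python3 - <<'E'
from h import *
from station import bot
s=bot.observe();print(s["ee_pos"],s["ft_force"],s["torque"],go(s,[.5707,.048,.079],-1.597))
E
```

```text
[0.57065424 0.04812596 0.0790419 ] [-0.8192668   0.23716981  2.64734371] [-0.08571215  0.46580119  0.0067264 ] (array([0.  , 0.01, 0.  ]), array([0.0003, 0.0012, 0.001 ]))
```

Contact at the expected depth. A little more push, then release and rise.

Emit:
{"op": "jog_arm", "data": {
  "moves": [
    {"x": 0, "y": 0, "z": 0.1, "wx": 0, "wy": 0, "wz": 0, "hand": -1},
    {"x": 0, "y": 0, "z": 0.1, "wx": 0, "wy": 0, "wz": 0, "hand": -1}
  ]
}}

```text
clock: 9.3
ee_pos: [0.5713, 0.0481, 0.0791]
tcp_rot: [0.0, 1.0, -0.013, 0.0]
ft_force: [-1.9, -0.6, 8.0]
gripper_width: 0.0296
grasp_force: 25.0
```

Emit:
{"op": "jog_arm", "data": {
  "moves": [
    {"x": 0, "y": 0, "z": 0, "wx": 0, "wy": 0, "wz": 0, "hand": 0.3},
    {"x": 0, "y": 0, "z": 0, "wx": 0, "wy": 0, "wz": 0, "hand": 0.3},
    {"x": 0, "y": 0, "z": 0, "wx": 0, "wy": 0, "wz": 0, "hand": 0.3},
    {"x": 0, "y": 0, "z": 0, "wx": 0, "wy": 0, "wz": 0, "hand": 0.3},
    {"x": 0, "y": 0, "z": -3, "wx": 0, "wy": 0, "wz": 0, "hand": 0.3},
    {"x": 0, "y": 0, "z": -7, "wx": 0, "wy": 0, "wz": 0, "hand": 0.3},
    {"x": 0, "y": 0, "z": -11, "wx": 0, "wy": 0, "wz": 0, "hand": 0.3},
    {"x": 0, "y": 0, "z": -12, "wx": 0, "wy": 0, "wz": 0, "hand": 0.3},
    {"x": 0, "y": 0, "z": -12, "wx": 0, "wy": 0, "wz": 0, "hand": 0.3}
  ]
}}

```text
clock: 10.2
ee_pos: [0.5718, 0.0482, 0.1995]
tcp_rot: [0.0, 1.0, -0.013, 0.001]
ft_force: [-0.5, 0.2, -0.9]
gripper_width: 0.0595
grasp_force: 0.0
```

```bash
python3 - <<'E'
from h import *
from station import bot
s=bot.observe();print(s["clock"],s["ee_pos"],s["ft_force"],s["joint_pos"]);
d=bot.get_image("scene");p=proj(d,[[.571,.048,.08]])[0].astype(int)
a=crop(d["color"],p[0]-40,p[1]-65,100,120,5,10)
cv2.imwrite("pics/s3.png",a)
E
```

```text
10.2 [0.57180288 0.04822671 0.19945291] [-0.47903514  0.20485312 -0.89806262] [ 6.42296750e-02  3.37739732e-01  1.61962143e+00 -2.51686632e-04
  1.18142481e+00  1.66031525e+00]
```

View pics/s3.png

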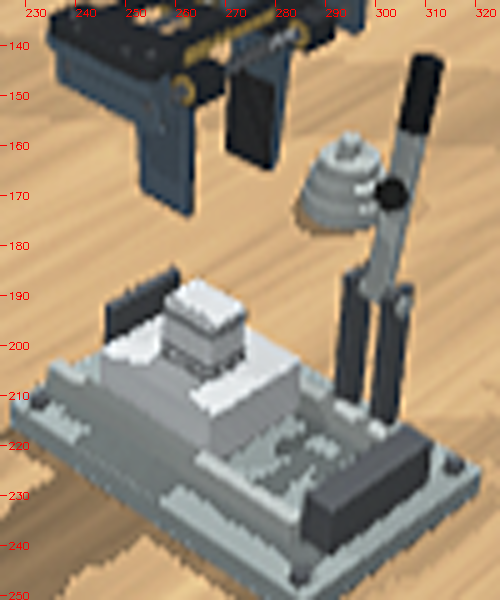

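Module seated: it stands upright flush on the carriage at (264,205), with the clamp still up. Next I close the fingers, go down in front of the push plate (front face at x≈0.516) and push.

Emit:
{"op": "jog_arm", "data": {
  "moves": [
    {"x": -5, "y": 0, "z": 0, "wx": 0, "wy": 0, "wz": 0, "hand": -1},
    {"x": -9.7, "y": 0, "z": 0, "wx": 0, "wy": 0, "wz": 0, "hand": -1},
    {"x": -9.7, "y": 0, "z": 0, "wx": 0, "wy": 0, "wz": 0, "hand": -1},
    {"x": -9.7, "y": 0, "z": 4, "wx": 0, "wy": 0, "wz": 0, "hand": -1},
    {"x": -9.7, "y": 0, "z": 8, "wx": 0, "wy": 0, "wz": 0, "hand": -1},
    {"x": -9.7, "y": 0, "z": 12, "wx": 0, "wy": 0, "wz": 0, "hand": -1},
    {"x": -9.7, "y": 0, "z": 12.5, "wx": 0, "wy": 0, "wz": 0, "hand": -1},
    {"x": -9.7, "y": 0, "z": 12.5, "wx": 0, "wy": 0, "wz": 0, "hand": -1},
    {"x": -9.7, "y": 0, "z": 12.5, "wx": 0, "wy": 0, "wz": 0, "hand": -1}
  ]
}}

```text
clock: 11.15
ee_pos: [0.475, 0.0507, 0.0738]
tcp_rot: [0.0, 1.0, -0.013, 0.0]
ft_force: [0.1, 0.5, -0.1]
gripper_width: 0.0003
grasp_force: 0.0
```

```bash
python3 - <<'E'
from h import *
from station import bot
s=bot.observe();print(s["clock"],s["ee_pos"],s["ft_force"],s["gripper_width"],go(s,[.495,.0495,.075],-1.597),go(s,[.565,.048,.075],-1.597))
E
```

```text
11.15 [0.47495408 0.05065113 0.07377357] [ 0.06917432  0.51012232 -0.1115017 ] 0.00033187095670701163 (array([ 2.01,  0.06, -0.12]), array([ 0.0001, -0.0007,  0.001 ])) (array([ 9.01,  0.04, -0.12]), array([ 0.0001, -0.0007,  0.001 ]))
```

Emit:
{"op": "jog_arm", "data": {
  "moves": [
    {"x": 1.5, "y": 0, "z": -0.1, "wx": 0, "wy": 0, "wz": 0, "hand": -1},
    {"x": 2.2, "y": 0, "z": -0.1, "wx": 0, "wy": 0, "wz": 0, "hand": -1},
    {"x": 3, "y": 0, "z": -0.1, "wx": 0, "wy": 0, "wz": 0, "hand": -1},
    {"x": 3.8, "y": 0, "z": -0.1, "wx": 0, "wy": 0, "wz": 0, "hand": -1},
    {"x": 4.6, "y": 0, "z": -0.1, "wx": 0, "wy": 0, "wz": 0, "hand": -1},
    {"x": 5.4, "y": 0, "z": -0.1, "wx": 0, "wy": 0, "wz": 0, "hand": -1},
    {"x": 6.2, "y": 0, "z": -0.1, "wx": 0, "wy": 0, "wz": 0, "hand": -1},
    {"x": 7, "y": 0, "z": -0.1, "wx": 0, "wy": 0, "wz": 0, "hand": -1},
    {"x": 7.8, "y": 0, "z": -0.1, "wx": 0, "wy": 0, "wz": 0, "hand": -1},
    {"x": 8.4, "y": 0, "z": -0.1, "wx": 0, "wy": 0, "wz": 0, "hand": -1},
    {"x": 9, "y": 0, "z": -0.1, "wx": 0, "wy": 0, "wz": 0, "hand": -1},
    {"x": 9, "y": 0, "z": -0.1, "wx": 0, "wy": 0, "wz": 0, "hand": -1}
  ]
}}

```text
clock: 12.35
ee_pos: [0.5652, 0.0483, 0.0736]
tcp_rot: [0.0, 1.0, -0.013, 0.0]
ft_force: [1.0, -0.2, -0.3]
gripper_width: 0.0006
grasp_force: 0.0
```

Emit:
{"op": "jog_arm", "data": {
  "moves": [
    {"x": 0.2, "y": 0, "z": 0, "wx": 0, "wy": 0, "wz": 0, "hand": -1},
    {"x": 0.4, "y": 0, "z": 0, "wx": 0, "wy": 0, "wz": 0, "hand": -1},
    {"x": 0.6, "y": 0, "z": 0, "wx": 0, "wy": 0, "wz": 0, "hand": -1},
    {"x": 0.6, "y": 0, "z": 0, "wx": 0, "wy": 0, "wz": 0, "hand": -1}
  ]
}}

```text
clock: 12.75
ee_pos: [0.5698, 0.0482, 0.0736]
tcp_rot: [0.0, 1.0, -0.013, -0.001]
ft_force: [-1.7, -0.4, 0.3]
gripper_width: 0.0
grasp_force: 0.6
```

Emit:
{"op": "jog_arm", "data": {
  "moves": [
    {"x": 0.15, "y": 0, "z": 0, "wx": 0, "wy": 0, "wz": 0, "hand": -1},
    {"x": 0.3, "y": 0, "z": 0, "wx": 0, "wy": 0, "wz": 0, "hand": -1},
    {"x": 0.3, "y": 0, "z": 0, "wx": 0, "wy": 0, "wz": 0, "hand": -1}
  ]
}}

```text
clock: 13.05
ee_pos: [0.5729, 0.0481, 0.0736]
tcp_rot: [0.0, 1.0, -0.013, -0.001]
ft_force: [-0.2, 0.2, 0.7]
gripper_width: 0.0003
grasp_force: 0.7
```

Emit:
{"op": "jog_arm", "data": {
  "moves": [
    {"x": 0.15, "y": 0, "z": 0, "wx": 0, "wy": 0, "wz": 0, "hand": -1},
    {"x": 0.2, "y": 0, "z": 0, "wx": 0, "wy": 0, "wz": 0, "hand": -1},
    {"x": 0.2, "y": 0, "z": 0, "wx": 0, "wy": 0, "wz": 0, "hand": -1}
  ]
}}

```text
clock: 13.35
ee_pos: [0.5741, 0.0481, 0.0736]
tcp_rot: [0.0, 1.0, -0.013, -0.001]
ft_force: [-4.3, 0.3, 1.3]
gripper_width: 0.0003
grasp_force: 2.0
```

Emit:
{"op": "jog_arm", "data": {
  "moves": [
    {"x": 0.1, "y": 0, "z": 0, "wx": 0, "wy": 0, "wz": 0, "hand": -1},
    {"x": 0.2, "y": 0, "z": 0, "wx": 0, "wy": 0, "wz": 0, "hand": -1},
    {"x": 0.2, "y": 0, "z": 0, "wx": 0, "wy": 0, "wz": 0, "hand": -1}
  ]
}}

```text
clock: 13.65
ee_pos: [0.5741, 0.0481, 0.0736]
tcp_rot: [0.0, 1.0, -0.013, -0.003]
ft_force: [-9.5, 0.8, 6.5]
gripper_width: 0.0005
grasp_force: 4.4
```

The stop is reached: x held at 0.5741 while the force rose to 9.5 N. I back off and up, then measure the clamp's angle.

Emit:
{"op": "jog_arm", "data": {
  "moves": [
    {"x": -1, "y": 0, "z": 0, "wx": 0, "wy": 0, "wz": 0, "hand": -1},
    {"x": -3, "y": 0, "z": 0, "wx": 0, "wy": 0, "wz": 0, "hand": -1},
    {"x": -5, "y": 0, "z": -4, "wx": 0, "wy": 0, "wz": 0, "hand": -1},
    {"x": -5, "y": 0, "z": -9, "wx": 0, "wy": 0, "wz": 0, "hand": -1},
    {"x": -5, "y": 0, "z": -14, "wx": 0, "wy": 0, "wz": 0, "hand": -1},
    {"x": -5, "y": 0, "z": -19, "wx": 0, "wy": 0, "wz": 0, "hand": -1},
    {"x": -5, "y": 0, "z": -23, "wx": 0, "wy": 0, "wz": 0, "hand": -1},
    {"x": -5, "y": 0, "z": -23, "wx": 0, "wy": 0, "wz": 0, "hand": -1},
    {"x": -5, "y": 0, "z": -23, "wx": 0, "wy": 0, "wz": 0, "hand": -1}
  ]
}}

```text
clock: 14.55
ee_pos: [0.5277, 0.0492, 0.3046]
tcp_rot: [0.0, 1.0, -0.013, 0.001]
ft_force: [-0.1, 0.0, -1.7]
gripper_width: 0.0003
grasp_force: 0.0
```

```bash
python3 - <<'E'
from h import *
from station import bot
np.set_printoptions(precision=1,suppress=True)
d=bot.get_image("scene");t=bot.get_image("top")
H=np.array([.6465,.1118,.112])
cols=[]
for th in(1.3,1.5,1.57,1.7,1.8):
    P=[H+r*np.array([-.0255*np.cos(th),-np.cos(th),np.sin(th)]) for r in(0,.103,.148)]
    print(th,"scene",proj(d,P).ravel(),"top",proj(t,P).ravel())
P=[[.645,.046,.10],[.59,.047,.085]];print(proj(d,P).ravel())
s=bot.observe();print(s["clock"],s["ee_pos"],s["ft_force"],s["joint_pos"])
a=crop(d["color"],220,120,110,140,4,10);b=crop(t["color"],185,120,90,140,4,10)
cv2.imwrite("pics/s4.png",np.hstack([a,b]))
E
```

```text
1.3 scene [299.5 188.9 296.1 163.2 294.5 150.8] top [214.8 161.6 222.4 153.6 226.2 149.6]
1.5 scene [299.5 188.9 301.  159.4 301.7 145.4] top [214.8 161.6 214.3 152.9 214.  148.6]
1.57 scene [299.5 188.9 302.7 158.4 304.2 143.9] top [214.8 161.6 211.4 152.8 209.7 148.4]
1.7 scene [299.5 188.9 305.7 156.9 308.6 142. ] top [214.8 161.6 206.1 152.7 201.8 148.3]
1.8 scene [299.5 188.9 307.9 156.2 311.8 141.1] top [214.8 161.6 202.2 152.7 195.9 148.3]
[284.3 201.8 269.7 197.7]
14.65 [0.5 0.  0.3] [ 0.3  0.5 -0.9] [ 0.1  0.2  1.5 -0.   1.4  1.7]
```

View pics/s4.png

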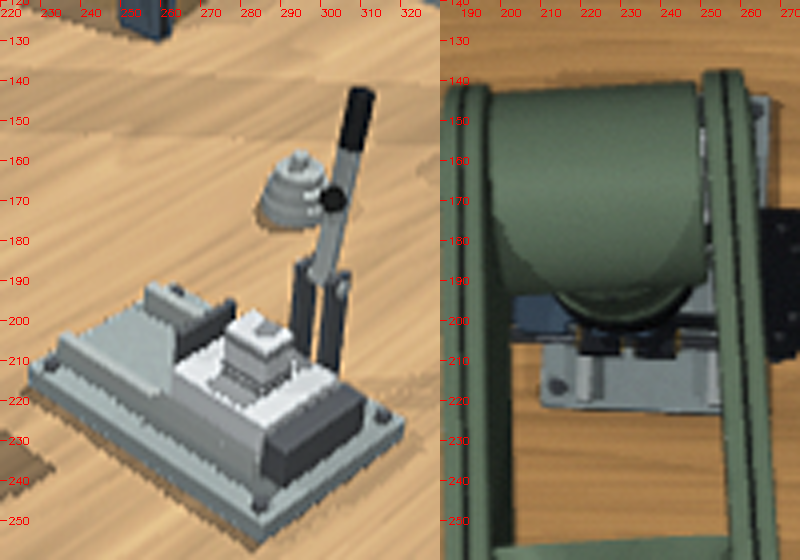

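The carriage is home against the stop with the module seated at (264,205). The clamp projection matches θ≈1.71, with the tip at (309,142). Next, move to the +y side of the grip.

```bash
python3 - <<'E'
from h import *
from station import bot
s=bot.observe();print(s["ee_pos"],go(s,[.646,.195,.335],-1.597))
E
```

```text
[0.52649949 0.04913691 0.30221101] (array([ 11.57, -14.88,  -3.33]), array([0.0008, 0.0032, 0.0009]))
```

Emit:
{"op": "jog_arm", "data": {
  "moves": [
    {"x": 0, "y": 0, "z": -3.3, "wx": 0, "wy": 0, "wz": 0, "hand": -1},
    {"x": 2, "y": -4, "z": -3.3, "wx": 0, "wy": 0, "wz": 0, "hand": -1},
    {"x": 4, "y": -8, "z": -3.3, "wx": 0, "wy": 0, "wz": 0, "hand": -1},
    {"x": 6, "y": -12, "z": -3.3, "wx": 0, "wy": 0, "wz": 0, "hand": -1},
    {"x": 8, "y": -14.9, "z": -3.3, "wx": 0, "wy": 0, "wz": 0, "hand": -1},
    {"x": 11.6, "y": -14.9, "z": -3.3, "wx": 0, "wy": 0, "wz": 0, "hand": -1},
    {"x": 11.6, "y": -14.9, "z": -3.3, "wx": 0, "wy": 0, "wz": 0, "hand": -1},
    {"x": 11.6, "y": -14.9, "z": -3.3, "wx": 0, "wy": 0, "wz": 0, "hand": -1},
    {"x": 11.6, "y": -14.9, "z": -3.3, "wx": 0, "wy": 0, "wz": 0, "hand": -1}
  ]
}}

```text
clock: 15.55
ee_pos: [0.646, 0.1949, 0.3355]
tcp_rot: [0.0, 1.0, -0.013, -0.002]
ft_force: [0.2, -1.3, -0.1]
gripper_width: 0.0002
grasp_force: 0.0
```

```bash
python3 - <<'E'
from h import *
from station import bot
s=bot.observe();print(s["ee_pos"],s["ft_force"],go(s,[.646,.185,.252],-1.597))
E
```

```text
[0.64601001 0.19491041 0.33546287] [ 0.19375317 -1.33349528 -0.12357223] (array([0.05, 0.98, 8.35]), array([0.001 , 0.0036, 0.0006]))
```

Emit:
{"op": "jog_arm", "data": {
  "moves": [
    {"x": 0, "y": 0, "z": 4, "wx": 0, "wy": 0, "wz": 0, "hand": -1},
    {"x": 0, "y": 0, "z": 8.3, "wx": 0, "wy": 0, "wz": 0, "hand": -1},
    {"x": 0, "y": 0, "z": 8.3, "wx": 0, "wy": 0, "wz": 0, "hand": -1},
    {"x": 0, "y": 2, "z": 8.3, "wx": 0, "wy": 0, "wz": 0, "hand": -1},
    {"x": 0, "y": 3.5, "z": 8.3, "wx": 0, "wy": 0, "wz": 0, "hand": -1},
    {"x": 0, "y": 4.5, "z": 8.3, "wx": 0, "wy": 0, "wz": 0, "hand": -1},
    {"x": 0, "y": 5.5, "z": 8.3, "wx": 0, "wy": 0, "wz": 0, "hand": -1},
    {"x": 0, "y": 6.5, "z": 8.2, "wx": 0, "wy": 0, "wz": 0, "hand": -1},
    {"x": 0, "y": 7.3, "z": 8.2, "wx": 0, "wy": 0, "wz": 0, "hand": -1},
    {"x": 0, "y": 7.3, "z": 8.2, "wx": 0, "wy": 0, "wz": 0, "hand": -1}
  ]
}}

```text
clock: 16.55
ee_pos: [0.6448, 0.121, 0.2547]
tcp_rot: [0.001, 1.0, -0.013, -0.001]
ft_force: [1.2, -0.3, -0.1]
gripper_width: 0.0008
grasp_force: 0.0
```

```bash
python3 - <<'E'
from h import *
from station import bot
s=bot.observe();print(s["ee_pos"],s["ft_force"])
for y,z in[(.0884,.2488),(.0546,.2325),(.0273,.207),(.0086,.1745),(.0018,.1505)]:print(go(s,[.645,y,z],-1.597)[0])
E
```

```text
[0.64477748 0.1209533  0.25467749] [ 1.20348044 -0.34892711 -0.1406627 ]
[0.11 3.25 0.59]
[0.2  6.63 2.22]
[0.28 9.36 4.78]
[ 0.33 11.22  8.03]
[ 0.35 11.9  10.43]
```

Emit:
{"op": "jog_arm", "data": {
  "moves": [
    {"x": 0, "y": 1.6, "z": 0.2, "wx": 0, "wy": 0, "wz": 0, "hand": -1},
    {"x": 0.1, "y": 3.2, "z": 0.6, "wx": 0, "wy": 0, "wz": 0, "hand": -1},
    {"x": 0.1, "y": 5, "z": 1.3, "wx": 0, "wy": 0, "wz": 0, "hand": -1},
    {"x": 0.1, "y": 6.6, "z": 2.2, "wx": 0, "wy": 0, "wz": 0, "hand": -1},
    {"x": 0.1, "y": 8.1, "z": 3.4, "wx": 0, "wy": 0, "wz": 0, "hand": -1},
    {"x": 0.1, "y": 9.4, "z": 4.8, "wx": 0, "wy": 0, "wz": 0, "hand": -1},
    {"x": 0.1, "y": 10.5, "z": 6.4, "wx": 0, "wy": 0, "wz": 0, "hand": -1},
    {"x": 0.1, "y": 11.2, "z": 8, "wx": 0, "wy": 0, "wz": 0, "hand": -1},
    {"x": 0.1, "y": 11.6, "z": 9.2, "wx": 0, "wy": 0, "wz": 0, "hand": -1},
    {"x": 0.1, "y": 11.9, "z": 10.4, "wx": 0, "wy": 0, "wz": 0, "hand": -1},
    {"x": 0.1, "y": 11.9, "z": 10.4, "wx": 0, "wy": 0, "wz": 0, "hand": -1}
  ]
}}

```text
clock: 17.65
ee_pos: [0.6413, 0.0028, 0.1481]
tcp_rot: [0.0, 1.0, -0.013, -0.003]
ft_force: [0.4, 0.2, 0.3]
gripper_width: 0.0007
grasp_force: 0.0
```

Emit:
{"op": "jog_arm", "data": {
  "moves": [
    {"x": 0, "y": 0, "z": 0.3, "wx": 0, "wy": 0, "wz": 0, "hand": -1},
    {"x": 0, "y": 0, "z": 0.6, "wx": 0, "wy": 0, "wz": 0, "hand": -1},
    {"x": 0, "y": 0, "z": 0.9, "wx": 0, "wy": 0, "wz": 0, "hand": -1},
    {"x": 0, "y": 0, "z": 0.9, "wx": 0, "wy": 0, "wz": 0, "hand": -1}
  ]
}}

```text
clock: 18.05
ee_pos: [0.6426, 0.0036, 0.1415]
tcp_rot: [0.0, 1.0, -0.012, -0.001]
ft_force: [-0.2, -0.0, 0.7]
gripper_width: 0.0007
grasp_force: 0.0
```

Emit:
{"op": "jog_arm", "data": {
  "moves": [
    {"x": 0, "y": 0, "z": 0.15, "wx": 0, "wy": 0, "wz": 0, "hand": -1},
    {"x": 0, "y": 0, "z": 0.3, "wx": 0, "wy": 0, "wz": 0, "hand": -1},
    {"x": 0, "y": 0, "z": 0.4, "wx": 0, "wy": 0, "wz": 0, "hand": -1},
    {"x": 0, "y": 0, "z": 0.4, "wx": 0, "wy": 0, "wz": 0, "hand": -1}
  ]
}}

```text
clock: 18.45
ee_pos: [0.6428, 0.0034, 0.1381]
tcp_rot: [0.0, 1.0, -0.013, -0.0]
ft_force: [-1.0, -0.1, 3.4]
gripper_width: 0.0005
grasp_force: 1.6
```

Emit:
{"op": "jog_arm", "data": {
  "moves": [
    {"x": 0, "y": 0, "z": 0.1, "wx": 0, "wy": 0, "wz": 0, "hand": -1},
    {"x": 0, "y": 0, "z": 0.2, "wx": 0, "wy": 0, "wz": 0, "hand": -1},
    {"x": 0, "y": 0, "z": 0.2, "wx": 0, "wy": 0, "wz": 0, "hand": -1},
    {"x": 0, "y": 0, "z": 0.2, "wx": 0, "wy": 0, "wz": 0, "hand": -1}
  ]
}}

```text
clock: 18.85
ee_pos: [0.6429, 0.0033, 0.1379]
tcp_rot: [0.0, 1.0, -0.013, 0.0]
ft_force: [-3.7, 1.3, 11.9]
gripper_width: 0.0009
grasp_force: 5.6
```

It bottomed at z=0.138, exactly the value for θ=0, with the force rising to 12 N. I retreat and check.

Emit:
{"op": "jog_arm", "data": {
  "moves": [
    {"x": 0, "y": 0, "z": -1, "wx": 0, "wy": 0, "wz": 0, "hand": -1},
    {"x": 0, "y": 0, "z": -5, "wx": 0, "wy": 0, "wz": 0, "hand": -1},
    {"x": 0, "y": 0, "z": -10, "wx": 0, "wy": 0, "wz": 0, "hand": -1},
    {"x": -4, "y": 0, "z": -14, "wx": 0, "wy": 0, "wz": 0, "hand": -1},
    {"x": -8, "y": 0, "z": -15, "wx": 0, "wy": 0, "wz": 0, "hand": -1},
    {"x": -8, "y": 0, "z": -15, "wx": 0, "wy": 0, "wz": 0, "hand": -1},
    {"x": -8, "y": 0, "z": -15, "wx": 0, "wy": 0, "wz": 0, "hand": -1}
  ]
}}

```text
clock: 19.55
ee_pos: [0.5626, 0.0054, 0.2865]
tcp_rot: [0.0, 1.0, -0.013, 0.0]
ft_force: [0.7, -0.3, 0.2]
gripper_width: 0.0004
grasp_force: 0.0
```

```bash
python3 - <<'E'
from h import *
from station import bot
d=bot.get_image("scene");s=bot.observe();print(s["clock"],s["ee_pos"],s["ft_force"])
a=crop(d["color"],210,150,120,110,6,10)
H=np.array([.6465,.1118,.112])
for th in(0,.1):print(th,proj(d,[H+r*np.array([-.0255*np.cos(th),-np.cos(th),np.sin(th)]) for r in(0,.103,.148)]).ravel().round(1))
cv2.imwrite("pics/s5.png",a)
E
```

```text
19.6 [0.56311961 0.00536228 0.28554508] [ 1.61305333  0.03319172 -0.14402225]
0 [299.5 188.9 275.6 203.9 264.3 211. ]
0.1 [299.5 188.9 275.9 200.9 264.6 206.5]
```

View pics/s5.png

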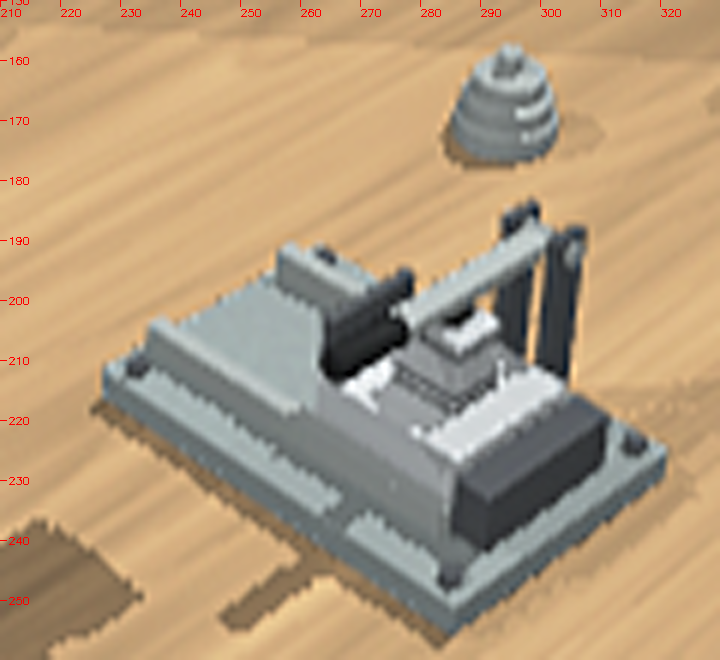

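The clamp is level on the module, with its grip end at (264,211) matching the θ=0 projection. The carriage is home and the weights are untouched, so I hand in.

```bash
python3 -c "
from station import bot
print(bot.close_job())"
```

```text
the job is handed in; nothing more can be done
None
```

The module is plugged into the socket, the carriage is home against its stop and the clamp is down on the module. I handed the job in at about 20 s on the robot's clock; no verdict came back.

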